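# Slide the accessory tray onto the middle runners of the desktop rack

## Robot

A 6-joint arm with a two-finger parallel gripper is mounted at the origin on a cart in front of the work surface, level with it; the furniture and walls round the work are solid. World frame = base frame: x ahead of the robot, y to its left, z up, the work surface at z = 0. Lengths are in m, angles in rad, forces in N, time in s.
With the tool pointing down it reaches from about 0.3 to 0.875 m from the base axis. Payload 6.4 kg.
Tool frame: the origin (TCP) lies midway between the tips of the shut fingers; the grasp point (between the pads) lies 19 mm behind it (grasp_offset is the distance from the TCP to the grasp point, in m); z points along the fingers, y is the line along which they close (so a half turn about z gives the same grasp; the last joint's range is limited). The gripper opens to 85 mm and grips with 20 to 120 N. Pads are 22 mm wide; open, the fingers measure 114 mm over their backs; the gripper's body (76 mm by 85 mm) begins 54 mm behind the grasp point. The pads swing forward as they close: fully open they stand 13 mm farther back than shut.
Start: joints at [-1.474, 0.181, 1.607, -0, 1.354, -0.206], TCP at [0.171, -0.549, 0.231] pointing down, gripper open.
Joint ranges: [-2.99, 2.99], [-0.89, 2.07], [0.3, 2.58], [-1.14, 4.28], [0, 2.63], [-3.12, 3.12]. Speed limits (rad/s): [2.57, 2.57, 3.01, 3.14, 3.14, 3.14].

## Interface

Orientations are given as a unit quaternion [w, x, y, z].
In Python, from plant import * gives the robot as it stands. Calls block until the motion is done:
- move_pose(position, orientation): joint-space move of the TCP to a pose.
- movel(position, rotation=None, max_speed=0.15, f_stop=None): straight line of the TCP; rotation=None keeps the orientation; max_speed is the mean speed in m/s. With f_stop (N) it stops when the force on the tool has changed by that much, and returns True; else False.
- goto_joints(angles): joint-space move.
- gripper_to(opening): finger opening in m; the grip force is fixed at half the most; returns when the fingers have stopped.
- hold(seconds).
- ik(position, orientation): joint angles nearest the present ones, or None.
- grab_frame(name): name is "scene" or "side" or "wrist"; returns a dict with "image" (384x512x3 uint8, red, green, blue), "fx", "fy", "cx", "cy" (pixels), "D" ([k1, k2, p1, p2, k3] as OpenCV has them; the pictures are not rectified), "extrinsics" (4x4, takes a point from world to camera coordinates); the wrist camera has in their place "tool_from_camera" (4x4, takes a point from camera to tool coordinates, whose origin is the TCP and whose axes are the flange's). Camera axes: x right, y down, z forward; pixel columns grow to the right and rows downward; lengths in m; the calibration is good to about 2 mm. A picture is of the moment at which its call begins: read the wrist's pose just before it. There is no depth.
A pose or a line that the arm cannot do raises PlanningError and nothing moves.
- hand_in(): hands the job in; it is judged then, once.
Readings, each from a call of its own:
- read_clock(): time.
- read_joints(): joint angles.
- read_dq(): joint speeds.
- read_joint_torque(): joint torques, N m.
- read_tcp_pos(): TCP position.
- read_orientation(): TCP orientation.
- read_ft_force(): force on the tool from outside, world axes, zero at the start.
- read_ft_torque(): the same for the moment, N m.
- read_grip_width(): finger opening in m.
- read_grasp_force(): force on a finger pad.
Only numpy, scipy, OpenCV 4.12 (cv2) and the standard library are available. Lean on these libraries where they do the work, as an engineer would, in place of code of your own. Each camera call takes 0.05 s, during which the arm holds its last target. There are 200 camera calls.

## Task

Pick up the shallow metal tray by its upright grip and slide it into the open front of the little rack, onto the middle one of its three pairs of runners. Push it fully home against the rear stop and leave it lying level there.

Things in the scene. Friction and masses are not known exactly. Their poses are not given: they have to be found in the camera images.
- rack: Fixed open plywood frame, 130x208x160 mm, on feet of varying height; open front at -x, rear +x, z up. Origin: centre of the base board's underside. Three pairs of aluminium runner ledges along x, from x=-55 to +55 mm, tops 40, 85 and 130 mm above the origin. Ledges 6 mm thick reach 30 mm in from sides 180 mm apart; a stop bar 16 mm high crosses the rear of each pair at x=+55.
- middle_home (a point): Point in the rack midway between the middle pair of runners, level with their tops and halfway along them: x=0, y=0, z=85 mm in the rack's frame, axes as the rack's. The tray's origin comes here (side play 10 mm either way) when it is fully home on the middle runners.
- tray: Loose steel tray, about 0.18 kg: sheet 110 (x) x 160 (y) x 4 mm, rim 10 mm high overall. A tongue 26 mm wide, 4 mm thick runs out in front to x=-136 mm and carries an upright black fin. Origin: centre of the sheet's underside (tongue not counted); z up; +x points away from the fin and enters the rack first.
- tray_grip (a point): Grip point on the tray's black fin, at x=-115, y=0, z=29 mm in the tray's frame, axes as the tray's. The fin is 40 mm long (x), 12 mm thick (y) and stands from 4 to 46 mm above the tray's underside: take it from above, fingers closing across y.

How it is judged:
By the outcome, as a careful person would: the job done as asked, in the order asked, and still so for the second after the job is handed in, with the robot touching nothing.
It also fails if it takes over 40 s, if anything falls off the work surface, if the arm or the gripper's body presses on something with over 40 N, if the wrist force passes 120 N, or if a joint passes its speed limit or range.

## Working session

There is one attempt and no reset: what is moved stays moved. The work goes in short steps, each a Python script; the robot and the scene stay as the last script left them, time stands still between calls to the robot, and variables do not carry over. Pictures are saved under pics/ and viewed, at most 10 in all, crops included, and the job is handed in when it is done.

```bash
ls; mkdir -p pics; python3 - <<'E'
from plant import *
import cv2,numpy as np,pickle
d={}
print(read_clock())
for n in ["scene","side","wrist"]:
    f=grab_frame(n); d[n]=f
    print(n,{k:np.round(v,4).tolist() for k,v in f.items() if k!="image"})
pickle.dump(d,open("f0.pkl","wb"))
for n in ["scene","side"]:
    cv2.imwrite(f"pics/{n}0.png",cv2.resize(d[n]["image"][:,:,::-1],(800,600),interpolation=cv2.INTER_CUBIC))
E
```

```text
pics
0.0
scene {'fx': 421.9791, 'fy': 421.9791, 'cx': 253.4063, 'cy': 192.8417, 'D': [-0.091, 0.0, 0.0, 0.0, 0.0], 'extrinsics': [[-0.5502, -0.8349, 0.0175, 0.2757], [-0.645, 0.4116, -0.6439, 0.413], [0.5303, -0.3655, -0.7649, 0.9124], [0.0, 0.0, 0.0, 1.0]]}
side {'fx': 349.2648, 'fy': 349.2648, 'cx': 252.9075, 'cy': 191.3576, 'D': [-0.0111, 0.0, 0.0, 0.0, 0.0], 'extrinsics': [[0.9543, -0.2988, 0.0106, -0.5419], [-0.1873, -0.6251, -0.7578, 0.1805], [0.2331, 0.7211, -0.6524, 0.8008], [0.0, 0.0, 0.0, 1.0]]}
wrist {'fx': 275.2688, 'fy': 275.2688, 'cx': 253.1476, 'cy': 192.4012, 'D': [-0.0338, 0.0, 0.0, 0.0, 0.0], 'tool_from_camera': [[0.0004, -0.9557, -0.2944, 0.0743], [1.0, 0.0005, -0.0001, 0.0005], [0.0002, -0.2944, 0.9557, -0.1423], [0.0, 0.0, 0.0, 1.0]]}
```

View pics/scene0.png

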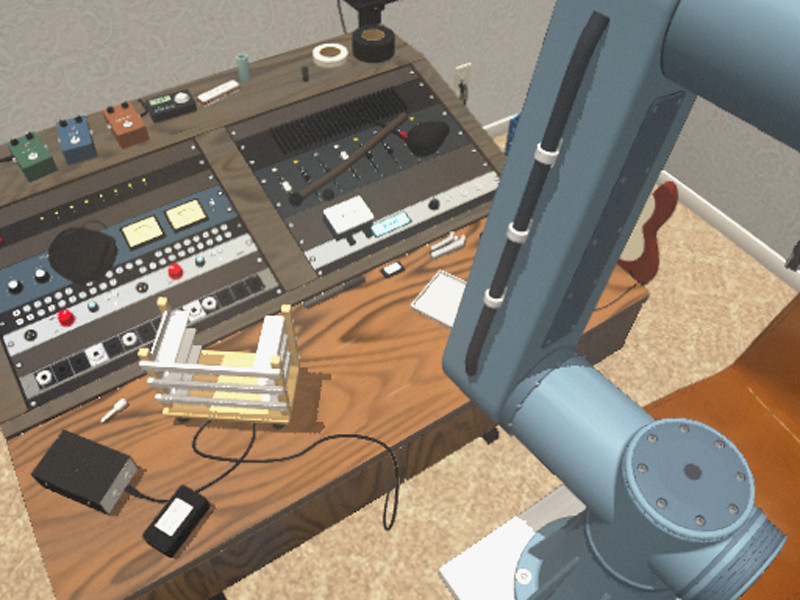

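View pics/side0.png

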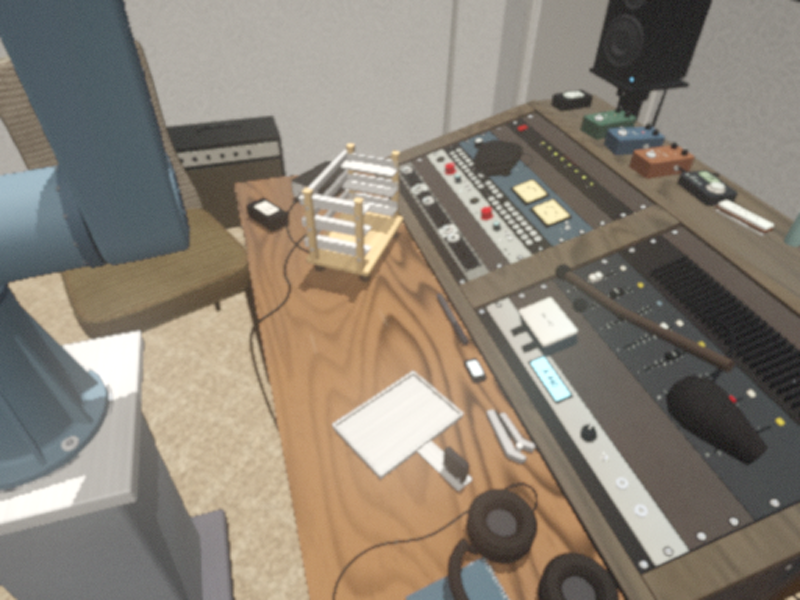

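The scene view shows the rack around (225,365). The side view shows the tray around (400,425), its fin at (455,462), and the rack at (350,215). I'll zoom in on these, with a world grid at z=0 for orientation.

```bash
cat > h.py <<'E'
import cv2,numpy as np,pickle
def K(f): return np.array([[f["fx"],0,f["cx"]],[0,f["fy"],f["cy"]],[0,0,1.]])
def proj(f,P):
    E=f["extrinsics"]; r=cv2.Rodrigues(np.array(E)[:3,:3])[0]
    return cv2.projectPoints(np.array(P,float).reshape(-1,1,3),r,np.array(E)[:3,3],K(f),np.array(f["D"]))[0].reshape(-1,2)
def ray(f,px):
    E=np.array(f["extrinsics"]); u=cv2.undistortPoints(np.array(px,float).reshape(-1,1,2),K(f),np.array(f["D"])).reshape(-1,2)
    d=np.c_[u,np.ones(len(u))]@E[:3,:3]; return -E[:3,:3].T@E[:3,3], d
def onz(f,px,z):
    c,d=ray(f,px); return c+d*((z-c[2])/d[:,2])[:,None]
def tri(fs,pxs):
    A=np.zeros((3,3));b=np.zeros(3)
    for f,p in zip(fs,pxs):
        c,d=ray(f,[p]); d=d[0]/np.linalg.norm(d[0]); M=np.eye(3)-np.outer(d,d); A+=M;b+=M@c
    return np.linalg.solve(A,b)
E
python3 - <<'E'
from h import *
d=pickle.load(open("f0.pkl","rb"))
def crop(n,x0,y0,w,h,s):
    return cv2.resize(d[n]["image"][y0:y0+h,x0:x0+w,::-1],None,fx=s,fy=s,interpolation=cv2.INTER_CUBIC)
a=crop("scene",85,185,115,95,7)[:,:800]
cv2.imwrite("pics/rs.png",a[:600])
b=crop("side",185,88,85,95,6); c=crop("side",205,230,105,95,6)
im=np.hstack([cv2.resize(b,(400,447)),cv2.resize(c,(400,362)) if 0 else cv2.copyMakeBorder(cv2.resize(c,(400,362)),0,85,0,0,cv2.BORDER_CONSTANT)])
cv2.imwrite("pics/ss.png",im)
for n in["scene","side"]:print(n,ray(d[n],[[0,0]])[0])
s=512/800
print(onz(d["side"],np.array([[333,425],[414,374],[463,412],[382,474]])*s,.01))
print(onz(d["side"],np.array([[455,462]])*s,.03))
print(onz(d["side"],np.array([[318,268],[362,278]])*s,0), onz(d["scene"],np.array([[165,417],[290,427]])*s,0.0))
E
```

```text
scene [-0.06578457  0.39371815  0.95907402]
side [ 0.36428856 -0.62654532  0.66503512]
[[ 0.42830532 -0.14379327  0.01      ]
 [ 0.57238491 -0.08527677  0.01      ]
 [ 0.61794369 -0.17712725  0.01      ]
 [ 0.47386047 -0.24076916  0.01      ]]
[[ 0.56813393 -0.26382083  0.03      ]]
[[ 4.82649963e-01  2.43183244e-01 -1.11022302e-16]
 [ 5.58558838e-01  1.87101915e-01  0.00000000e+00]] [[0.59580752 0.39851785 0.        ]
 [0.46753322 0.23047514 0.        ]]
```

View pics/rs.png

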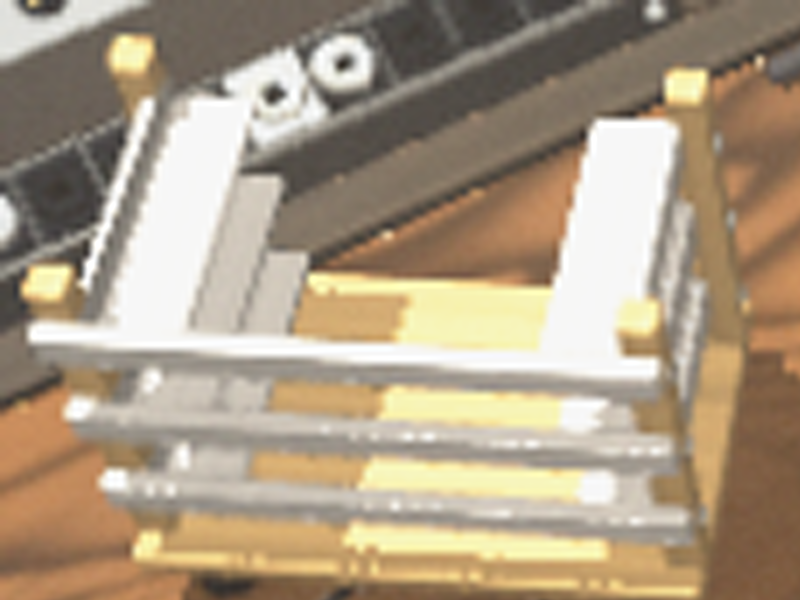

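View pics/ss.png

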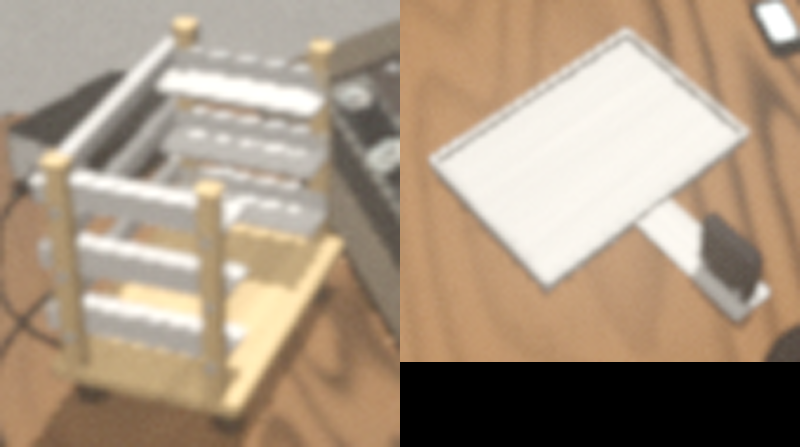

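The rear stop bars face the scene camera, so the open front faces the console (+x, -y). I'll triangulate the four post tops, the base corners, and the tray corners.

```bash
python3 - <<'E'
from h import *
np.set_printoptions(precision=4,suppress=True)
d=pickle.load(open("f0.pkl","rb")); S,T=d["scene"],d["side"]
sc=lambda p:(np.array(p)+.5)/7-.5+[85,185]
sd=lambda p:np.array(p)/(400/85)-.5+[185,88]
pr={"A rear lowy":((640,318),(55,160)),"B front lowy":((688,85),(208,190)),"C rear hiy":((50,282),(185,22)),"D front hiy":((132,50),(320,46))}
P=[]
for k,(a,b) in pr.items():
    p=tri([S,T],[sc(a),sd(b)]); P.append(p)
    print(k,p, proj(S,p)-sc(a),proj(T,p)-sd(b))
A,B,C,D=P
for q in[A-B,C-D,C-A,D-B]: print(np.linalg.norm(q),np.degrees(np.arctan2(q[1],q[0])))
print("ctr",sum(P)/4)
# tray corners by mask
im=cv2.cvtColor(T["image"],cv2.COLOR_RGB2HSV)
m=((im[...,1]<60)&(im[...,2]>140)).astype(np.uint8); z=np.zeros_like(m); z[230:325,205:310]=1; m*=z
m=cv2.morphologyEx(m,cv2.MORPH_OPEN,np.ones((11,11)))
c=max(cv2.findContours(m,0,1)[0],key=cv2.contourArea)
r=cv2.approxPolyDP(c,5,True).reshape(-1,2); print(r.tolist())
W=onz(T,r,.01);print(W)
E
```

```text
A rear lowy [0.4743 0.229  0.1843] [[-0.1212 -0.1571]] [[-0.1183  0.1103]]
B front lowy [0.5517 0.1716 0.1842] [[-0.0085 -0.0121]] [[-0.0093  0.0093]]
C rear hiy [0.5901 0.385  0.1849] [[-0.2101 -0.3148]] [[-0.1842  0.2037]]
D front hiy [0.6673 0.3269 0.1854] [[0.1371 0.2221]] [[ 0.1352 -0.1564]]
0.09637926550115422 143.42751200690685
0.09666347046155094 143.04707804594324
0.19424860548970616 53.4341539393409
0.19360973814067114 53.35107210070057
ctr [0.5709 0.2782 0.1847]
[[270, 241], [257, 241], [217, 268], [217, 278], [239, 302], [276, 289], [291, 270], [291, 259]]
[[ 0.5826 -0.094   0.01  ]
 [ 0.5518 -0.0846  0.01  ]
 [ 0.4392 -0.1355  0.01  ]
 [ 0.4331 -0.1622  0.01  ]
 [ 0.4637 -0.2343  0.01  ]
 [ 0.5492 -0.2273  0.01  ]
 [ 0.5994 -0.1901  0.01  ]
 [ 0.6112 -0.1609  0.01  ]]
```

Rack: four consistent post tops at z≈0.185, spacing 96.5×194 mm, and +x yaw ≈143.3°. Next I'll check console heights for clearance, confirm ledge heights against predicted pixels, refine the tray outline, and check IK for both gripper flips.

```bash
cat >> h.py <<'E'
from scipy.spatial.transform import Rotation as Ro
def quat(yaw_x,pitch=0):
    "tool down, tool x along heading yaw_x (deg)"
    c,s=np.cos(np.radians(yaw_x)),np.sin(np.radians(yaw_x))
    z=np.array([0,0,-1.]);x=np.array([c,s,0]);y=np.cross(z,x)
    q=(Ro.from_rotvec(np.radians(pitch)*np.array([-s,c,0]))*Ro.from_matrix(np.c_[x,y,z])).as_quat()
    return np.r_[q[3],q[:3]]
YR=143.3; XR=np.array([np.cos(np.radians(YR)),np.sin(np.radians(YR)),0]); YRv=np.array([-XR[1],XR[0],0])
O=np.array([.5709,.2782,.0247])
def rack(p): return O+p[0]*XR+p[1]*YRv+np.array([0,0,p[2]])
E
python3 - <<'E'
from h import *
from plant import *
np.set_printoptions(precision=3,suppress=True)
d=pickle.load(open("f0.pkl","rb")); S,T=d["scene"],d["side"]; s=.64
for n,a,b in[("redL",(65,317),(450,168)),("redR",(175,270),(487,213)),("disp",(390,225),(549,377)),("whitebox",(348,213),(548,320)),("phone",(392,269),(475,370)),("bar end",(307,302),(467,338))]:
    print(n,tri([S,T],[np.array(a)*s,np.array(b)*s]), np.linalg.norm(proj(T,tri([S,T],[np.array(a)*s,np.array(b)*s]))-np.array(b)*s))
# tray edges
im=cv2.cvtColor(T["image"],cv2.COLOR_RGB2HSV)
m=((im[...,1]<70)&(im[...,2]>110)).astype(np.uint8); z=np.zeros_like(m); z[230:325,205:310]=1; m*=z
m=cv2.morphologyEx(m,cv2.MORPH_OPEN,np.ones((3,3)))
c=max(cv2.findContours(m,0,1)[0],key=cv2.contourArea)
r=cv2.approxPolyDP(c,3,True).reshape(-1,2); print(np.c_[r,onz(T,r,.008)[:,:2]])
# overlay rack model points
f=lambda p: proj(S,rack(np.array(p)/1000))[0]
imS=cv2.resize(S["image"][185:280,85:200,::-1],None,fx=7,fy=7,interpolation=cv2.INTER_CUBIC)
for p in[(-55,60,85),(-55,60,130),(55,90,101),(55,-90,101),(-55,-60,85),(-55,-60,130),(-65,104,15),(-65,-104,0),(65,-104,0),(65,104,0),(-55,60,40)]:
    q=((f(p)-[85,185]+.5)*7-.5).astype(int); cv2.circle(imS,tuple(int(v) for v in q),5,(0,0,255),2)
cv2.imwrite("pics/ov.png",imS[:600,:800])
for name,yaws in(("A",(113,143.3)),("flip",(293,323.3))):
    for lab,p,y in(("fin",[.571,-.265,.012],yaws[0]),("hov",[.571,-.265,.15],yaws[0]),("pre",rack(np.array([-.27,0,.10])),yaws[1]),("home",rack(np.array([-.115,0,.095])),yaws[1]),("up",rack(np.array([-.115,0,.2])),yaws[1])):
        print(name,lab,p,ik(p,quat(y)))
E
```

```text
redL [0.855 0.479 0.048] 0.15071492662677677
redR [0.856 0.267 0.048] 0.1297430018469792
disp [ 0.769 -0.16   0.017] 0.7469587646005836
whitebox [ 0.802 -0.082  0.062] 0.2064572674786896
phone [ 0.671 -0.102  0.005] 0.25334596694897554
bar end [ 0.739  0.053 -0.079] 3.1266717037418417
[[213.    270.      0.429  -0.137]
 [242.    305.      0.468  -0.242]
 [266.    289.      0.529  -0.22 ]
 [291.    313.      0.559  -0.289]
 [301.    308.      0.584  -0.284]
 [285.    299.      0.56   -0.255]
 [288.    287.      0.577  -0.229]
 [277.    282.      0.558  -0.21 ]
 [296.    263.      0.619  -0.174]
 [265.    237.      0.576  -0.076]]
A fin [0.571, -0.265, 0.012] [-0.623  0.564  1.585 -0.     0.993 -1.024]
A hov [0.571, -0.265, 0.15] [-0.623  0.378  1.532 -0.     1.232 -1.024]
A pre [0.787 0.117 0.125] [-0.001  0.757  1.019 -0.     1.366 -0.931]
A home [0.663 0.209 0.12 ] [ 0.136  0.545  1.359 -0.     1.237 -0.795]
A up [0.663 0.209 0.225] [ 0.136  0.45   1.277 -0.     1.415 -0.795]
flip fin [0.571, -0.265, 0.012] [-0.623  0.564  1.585 -0.     0.993  2.117]
flip hov [0.571, -0.265, 0.15] [-0.623  0.378  1.532 -0.     1.232  2.117]
flip pre [0.787 0.117 0.125] [-0.001  0.757  1.019 -0.     1.366  2.21 ]
flip home [0.663 0.209 0.12 ] [ 0.136  0.545  1.359 -0.     1.237  2.347]
flip up [0.663 0.209 0.225] [ 0.136  0.45   1.277 -0.     1.415  2.347]
```

View pics/ov.png

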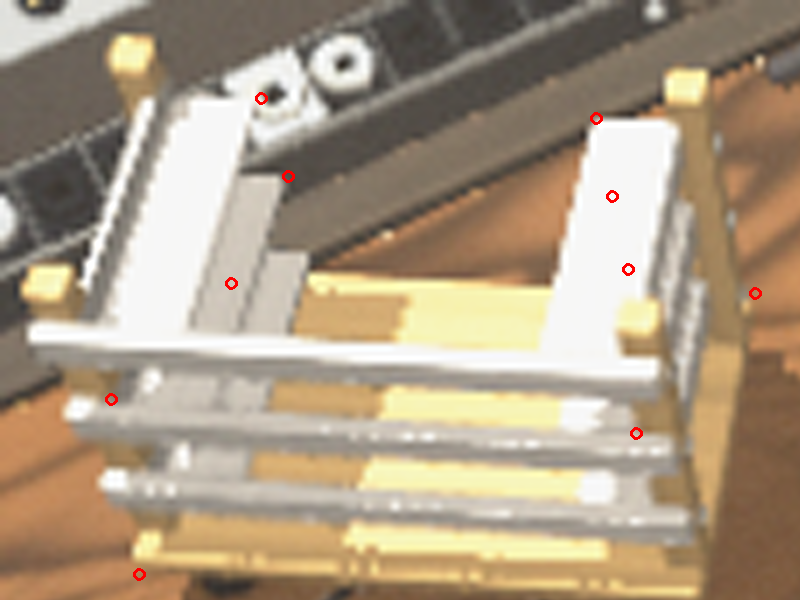

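Predicted ledge corners land within about 1.5 native px of the picture: the middle front-left is predicted at (288,176) and seen at (285,178). The console is low (under 0.065 m), so the approach is clear. Next I'll hover over the fin with the camera on the console side and take a wrist view.

```bash
cat >> h.py <<'E'
def wristframe(grab_frame,read_tcp_pos,read_orientation):
    p=np.array(read_tcp_pos());q=np.array(read_orientation()); f=grab_frame("wrist")
    M=np.eye(4);M[:3,:3]=Ro.from_quat(np.r_[q[1:],q[0]]).as_matrix();M[:3,3]=p
    f["extrinsics"]=np.linalg.inv(M@np.array(f["tool_from_camera"])); return f
E
python3 - <<'E'
from h import *
from plant import *
move_pose([.566,-.264,.17],quat(292))
f=wristframe(grab_frame,read_tcp_pos,read_orientation); pickle.dump(f,open("w1.pkl","wb"))
im=cv2.resize(f["image"][:,:,::-1],(800,600))
cv2.imwrite("pics/w1.png",im); print(read_clock(),read_tcp_pos())
E
```

```text
2.2083 [ 0.56574293 -0.26472303  0.17013326]
```

View pics/w1.png

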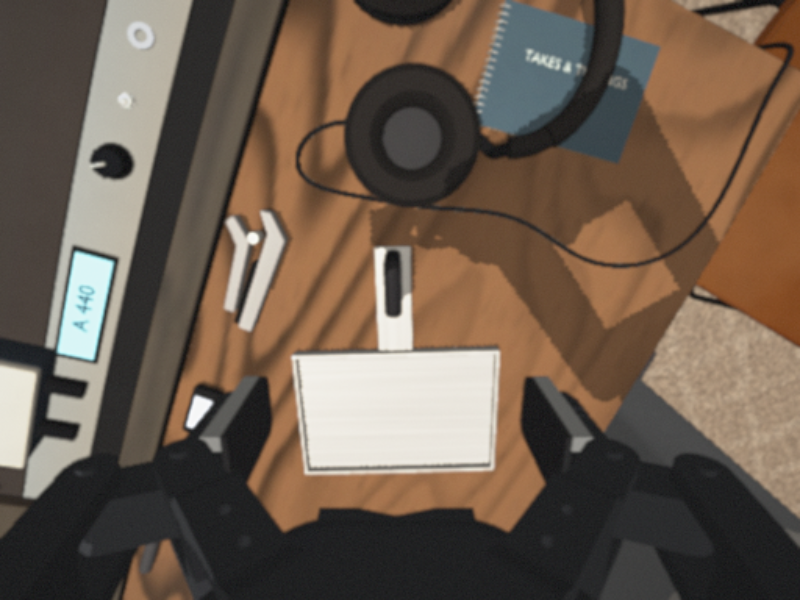

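The wrist view shows the whole tray, with corners at (306,474), (494,470), (499,349), (294,354), and the fin top from (392,252) to (393,316). I'll measure them with masks and ray casts.

```bash
python3 - <<'E'
from h import *
np.set_printoptions(precision=4,suppress=True)
f=pickle.load(open("w1.pkl","rb")); g=cv2.cvtColor(f["image"],cv2.COLOR_RGB2HSV); s=.64
m=((g[...,1]<60)&(g[...,2]>150)).astype(np.uint8); z=np.zeros_like(m); z[215:312,180:330]=1
b=cv2.morphologyEx(m*z,cv2.MORPH_CLOSE,np.ones((5,5))); b=cv2.morphologyEx(b,cv2.MORPH_OPEN,np.ones((25,25)))
c=max(cv2.findContours(b,0,1)[0],key=cv2.contourArea); r=cv2.approxPolyDP(c,6,True).reshape(-1,2); print(r.tolist())
W=onz(f,r,.01); print(W, W.mean(0)); 
for i in range(len(W)):
    e=W[(i+1)%len(W)]-W[i]; print(np.linalg.norm(e),np.degrees(np.arctan2(e[1],e[0])))
k=((g[...,2]<75)).astype(np.uint8); z=np.zeros_like(m); z[155:208,238:264]=1
c=max(cv2.findContours(k*z,0,1)[0],key=cv2.contourArea); x=cv2.minAreaRect(c); print(x)
bx=cv2.boxPoints(x); print(onz(f,bx,.046)); print("fin ctr",onz(f,[x[0]],.046),onz(f,[x[0]],.035))
E
```

```text
[[318, 224], [189, 227], [195, 303], [315, 300]]
[[ 0.4717 -0.241   0.01  ]
 [ 0.6133 -0.1796  0.01  ]
 [ 0.5723 -0.0781  0.01  ]
 [ 0.4272 -0.1417  0.01  ]] [ 0.5211 -0.1601  0.01  ]
0.1543989713908808 23.440054792075923
0.10956634573816679 112.01695412558978
0.15839779289391362 -156.30875949715602
0.10884561617337829 -65.88814829858528
((251.15512084960938, 180.53250122070312), (41.123443603515625, 9.416114807128906), 87.79740142822266)
[[ 0.5816 -0.2867  0.046 ]
 [ 0.5732 -0.2905  0.046 ]
 [ 0.5558 -0.2518  0.046 ]
 [ 0.5645 -0.2478  0.046 ]]
fin ctr [[ 0.569  -0.2697  0.046 ]] [[ 0.568 -0.267  0.035]]
```

```bash
python3 - <<'E'
from h import *
from plant import *
np.set_printoptions(precision=4,suppress=True)
q=quat(293.6)
move_pose([.568,-.268,.09],q)
print(movel([.568,-.268,.012],max_speed=.08,f_stop=12),read_tcp_pos())
gripper_to(0.0); print("w",read_grip_width(),read_grasp_force(),read_tcp_pos())
movel([.568,-.268,.06],max_speed=.08); hold(.3)
print(read_grip_width(),read_ft_force(),read_ft_torque(),read_clock())
movel([.568,-.268,.17],max_speed=.15); hold(.2)
f=wristframe(grab_frame,read_tcp_pos,read_orientation); pickle.dump(f,open("w2.pkl","wb"))
f2={n:grab_frame(n) for n in("side","scene")}; pickle.dump(f2,open("f2.pkl","wb"))
a=cv2.resize(f["image"][150:,100:400,::-1],(400,312)); b=cv2.resize(f2["side"]["image"][150:384,180:400,::-1],(376,400))
cv2.imwrite("pics/w2.png",np.hstack([cv2.copyMakeBorder(a,0,88,0,0,0),b])); print(read_clock(),read_tcp_pos())
E
```

```text
False [ 0.5685 -0.2683  0.0126]
w 0.011095039987306134 58.83436918258667 [ 0.5682 -0.2682  0.0122]
0.011195181404902282 [ 0.4862 -0.2248 -2.387 ] [-0.2204 -0.1164  0.0014] 5.4667
6.7 [ 0.5677 -0.2678  0.1693]
```

View pics/w2.png

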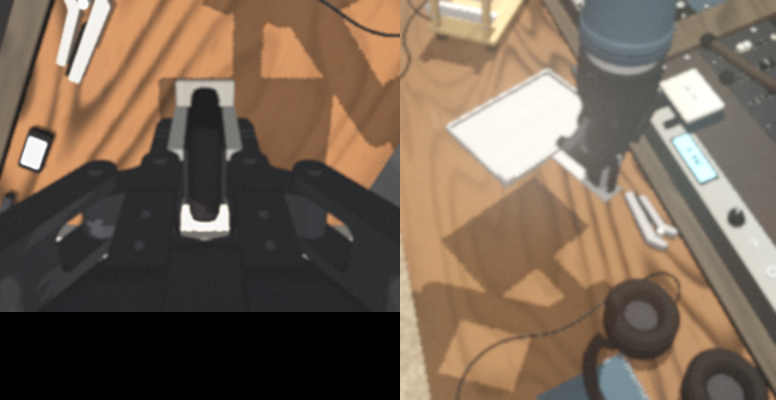

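The tray is held and lifted. Comparing its rim corners in the side view with a level prediction will show any sag.

```bash
python3 - <<'E'
from h import *
np.set_printoptions(precision=3,suppress=True)
T=pickle.load(open("f2.pkl","rb"))["side"]
X=np.array([np.cos(np.radians(113.6)),np.sin(np.radians(113.6)),0]);Y=np.array([-X[1],X[0],0])
g=cv2.cvtColor(T["image"],cv2.COLOR_RGB2HSV)
m=((g[...,1]<70)&(g[...,2]>120)).astype(np.uint8); z=np.zeros_like(m); z[185:262,200:300]=1
m=cv2.morphologyEx(m*z,cv2.MORPH_OPEN,np.ones((5,5)))
c=max(cv2.findContours(m,0,1)[0],key=cv2.contourArea); print(cv2.approxPolyDP(c,3,True).reshape(-1,2).tolist())
tc=np.array([.5677,-.2678,.1693])
for sag in(0,2,4):
  a=np.radians(sag)
  for n,p in{"rearL(+y)":(.055,.08,.01),"rear(-y)":(.055,-.08,.01),"front+y":(-.055,.08,.01)}.items():
    dx=p[0]+.115; w=tc+dx*np.cos(a)*X+p[1]*Y+[0,0,-.012+p[2]-dx*np.sin(a)]
    print(sag,n,proj(T,w)[0])
E
```

```text
[[268, 189], [207, 222], [240, 258], [268, 242], [289, 256], [288, 248], [279, 240], [287, 234], [283, 200]]
0 rearL(+y) [207.05 223.86]
0 rear(-y) [266.799 189.749]
0 front+y [242.79  257.705]
2 rearL(+y) [207.306 225.978]
2 rear(-y) [266.733 191.816]
2 front+y [242.813 258.457]
4 rearL(+y) [207.619 228.129]
4 rear(-y) [266.73  193.907]
4 front+y [242.862 259.229]
```

Corners match a level tray: (207,222) against (207,224) predicted. I'll carry it high to the pre-insert pose, lower it, and look.

```bash
python3 - <<'E'
from h import *
from plant import *
np.set_printoptions(precision=4,suppress=True)
movel([.568,-.268,.22],max_speed=.15)
q=quat(YR+180); p=rack(np.array([-.28,0,0]))
move_pose([p[0],p[1],.22],q)
movel([p[0],p[1],.134],max_speed=.12); hold(.2)
print(read_clock(),read_tcp_pos(),read_grip_width(),p)
f2={n:grab_frame(n) for n in("side","scene")}; pickle.dump(f2,open("f3.pkl","wb"))
tc=np.array(read_tcp_pos())
ims=[]
for n,(x0,y0,w,h) in{"scene":(80,170,160,120),"side":(180,80,160,120)}.items():
    F=f2[n]; im=cv2.resize(F["image"][y0:y0+h,x0:x0+w,::-1],None,fx=3.7,fy=3.7,interpolation=cv2.INTER_CUBIC)[:, :590]
    for a,b in((.055,.08),(.055,-.08),(-.055,-.08),(-.055,.08)):
        u=(proj(F,tc+(a+.117)*XR+b*YRv+[0,0,-.0022])[0]-[x0,y0]+.5)*3.7
        cv2.circle(im,(int(u[0]),int(u[1])),3,(0,0,255),1)
    ims.append(cv2.resize(im,(400,301)))
cv2.imwrite("pics/pre.png",cv2.resize(np.hstack(ims),(800,301)))
E
```

```text
9.875 [0.7961 0.1109 0.1356] 0.011150105474283563 [0.7954 0.1109 0.0247]
```

View pics/pre.png

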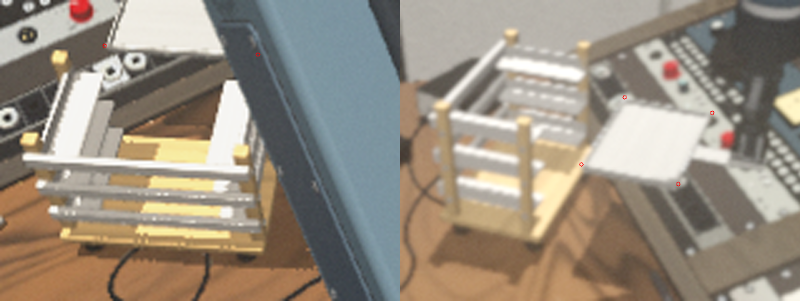

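The tray is lined up with the rack front. The predicted rim corners sit within about 1 native px of the seen ones. I'll insert it above the middle runners with force guards, lower it, then push it home.

```bash
python3 - <<'E'
from h import *
from plant import *
np.set_printoptions(precision=4,suppress=True)
d=.117
def at(x,z):
    p=rack(np.array([x-d,0,0])); return [p[0],p[1],z]
st=lambda n:print(n,read_tcp_pos(),"trayx",(np.array(read_tcp_pos())-O)@XR+d,read_ft_force(),read_clock())
r=movel(at(-.02,.134),max_speed=.08,f_stop=6); st(("in",r))
if not r:
    hold(.2); st("settled")
    r=movel(at(-.02,.112),max_speed=.02,f_stop=2.5); st(("down",r)); hold(.2); st("rest")
E
```

```text
('in', False) [0.6811 0.196  0.1339] trayx -0.020454578154641093 [ 0.0052 -0.2353 -1.5238] 11.9083
settled [0.6809 0.1961 0.1339] trayx -0.02024780156526533 [ 0.2665 -0.2374 -1.5275] 12.1083
('down', True) [0.6808 0.1962 0.1225] trayx -0.02012461462771499 [-0.0812 -0.2858  4.7532] 12.7667
rest [0.6808 0.1962 0.1224] trayx -0.02012742081193976 [ 0.7317 -0.2366  6.0656] 12.9667
```

Contact came at z=0.1225 against 0.1219 expected, so this is the middle runner height. Now I'll push it home.

```bash
python3 - <<'E'
from h import *
from plant import *
np.set_printoptions(precision=4,suppress=True)
d=.117
def at(x,z):
    p=rack(np.array([x-d,0,0])); return [p[0],p[1],z]
st=lambda n:print(n,np.array(read_tcp_pos()),"trayx",(np.array(read_tcp_pos())-O)@XR+d,np.array(read_ft_force())@XR,read_ft_force()[2],read_clock())
movel(at(-.02,.1228),max_speed=.02); st("relax")
r=movel(at(.012,.1228),max_speed=.025,f_stop=12); st(("push",r)); hold(.3); st("hold"); print(read_grip_width(),read_ft_torque())
f2={n:grab_frame(n) for n in("side","scene")}; f2["w"]=wristframe(grab_frame,read_tcp_pos,read_orientation); pickle.dump(f2,open("f4.pkl","wb"))
a=cv2.resize(f2["side"]["image"][80:200,180:340,::-1],(400,300),interpolation=2); b=cv2.resize(f2["scene"]["image"][180:285,80:220,::-1],(400,300),interpolation=2); c=cv2.resize(f2["w"]["image"][:,:,::-1],(400,300))
cv2.imwrite("pics/home.png",np.vstack([np.hstack([a,b]),np.hstack([c,c*0])]))
E
```

```text
relax [0.6809 0.1963 0.1227] trayx -0.02012315800655913 -1.2973088109961983 1.792311388920818 13.2167
('push', True) [0.6666 0.208  0.1234] trayx -0.0017384838142864845 -2.7748133697013686 0.3607155602513834 14.0417
hold [0.6666 0.2076 0.1229] trayx -0.001878350145060062 -0.5371527939572057 0.5201991246681504 14.3417
0.011196624405282272 [0.2711 0.0242 0.0615]
```

View pics/home.png

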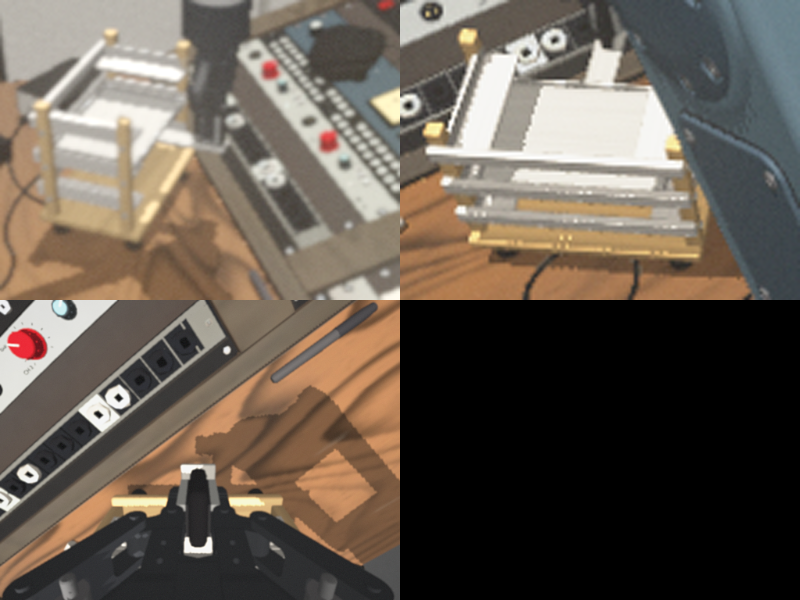

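The tray is in the rack on the middle pair, but the force dropped off after the push. I'll push again, slowly and harder, to be sure it's against the stop.

```bash
python3 - <<'E'
from h import *
from plant import *
np.set_printoptions(precision=4,suppress=True)
d=.117
def at(x,z):
    p=rack(np.array([x-d,0,0])); return [p[0],p[1],z]
st=lambda n:print(n,np.array(read_tcp_pos()),"trayx",(np.array(read_tcp_pos())-O)@XR+d,np.array(read_ft_force())@XR,read_ft_force()[2],read_clock())
for x,F in((.004,15),(.008,25)):
    r=movel(at(x,.1228),max_speed=.012,f_stop=F); st(("push",r)); hold(.2); st("hold")
E
```

```text
('push', True) [0.6667 0.2081 0.1248] trayx -0.0017113818330528052 -2.8917985930767025 1.7499444364863772 14.9667
hold [0.6667 0.2081 0.1245] trayx -0.0017497066913068071 -3.6690145368955402 0.7794514750369089 15.1667
('push', False) [0.6667 0.2089 0.1276] trayx -0.0011759824591414808 -25.72780346906549 5.140285702215341 16.1
hold [0.6667 0.209  0.1276] trayx -0.0011721097042391437 -25.652520129516017 4.621776583209758 16.3
```

The 25 N reaction at tray x≈-1 mm confirms it's hard on the stop, with the arm flexing. I'll relax the push to a light one, check, release and withdraw.

```bash
python3 - <<'E'
from h import *
from plant import *
np.set_printoptions(precision=4,suppress=True)
d=.117
def at(x,z):
    p=rack(np.array([x-d,0,0])); return [p[0],p[1],z]
st=lambda n:print(n,np.array(read_tcp_pos()),"trayx",(np.array(read_tcp_pos())-O)@XR+d,np.array(read_ft_force())@XR,read_ft_force()[2],read_ft_torque(),read_clock())
movel(at(.0005,.1232),max_speed=.01); hold(.2); st("relax")
gripper_to(.05); hold(.2); st("open")
p=np.array(read_tcp_pos())
movel([p[0],p[1],.25],max_speed=.1,f_stop=8); st("up")
q=rack(np.array([-.25,0,0])); movel([q[0],q[1],.30],max_speed=.15); 
f2={"w":wristframe(grab_frame,read_tcp_pos,read_orientation)}
a=at(-.28,0); move_pose([.60,-.25,.35],quat(293)); hold(.2)
f2|={n:grab_frame(n) for n in("side","scene")}; pickle.dump(f2,open("f5.pkl","wb")); st("away")
a=cv2.resize(f2["side"]["image"][80:200,180:340,::-1],(400,300),interpolation=2); b=cv2.resize(f2["scene"]["image"][180:285,80:220,::-1],(400,300),interpolation=2); c=cv2.resize(f2["w"]["image"][:,:,::-1],(400,300))
cv2.imwrite("pics/end.png",np.vstack([np.hstack([a,b]),np.hstack([c,c*0])]))
E
```

```text
relax [0.6667 0.208  0.1249] trayx -0.0017238954224102487 -8.618837376781801 2.345902706438183 [-0.4152 -0.6788  0.1913] 17.4
open [0.6642 0.2087 0.1231] trayx 0.0006210063692261986 0.2754384385503291 1.0172144155563385 [ 0.0478  0.0358 -0.0075] 18.0583
up [0.6638 0.2086 0.2489] trayx 0.0009489294595796255 -0.162088698252217 -0.30216295402748516 [ 0.0039 -0.0286 -0.0055] 19.475
away [ 0.6004 -0.2494  0.3498] trayx -0.22190168035881264 0.29718443221255275 0.27264076861500713 [-0.0086  0.0045  0.0217] 22.4667
```

View pics/end.png

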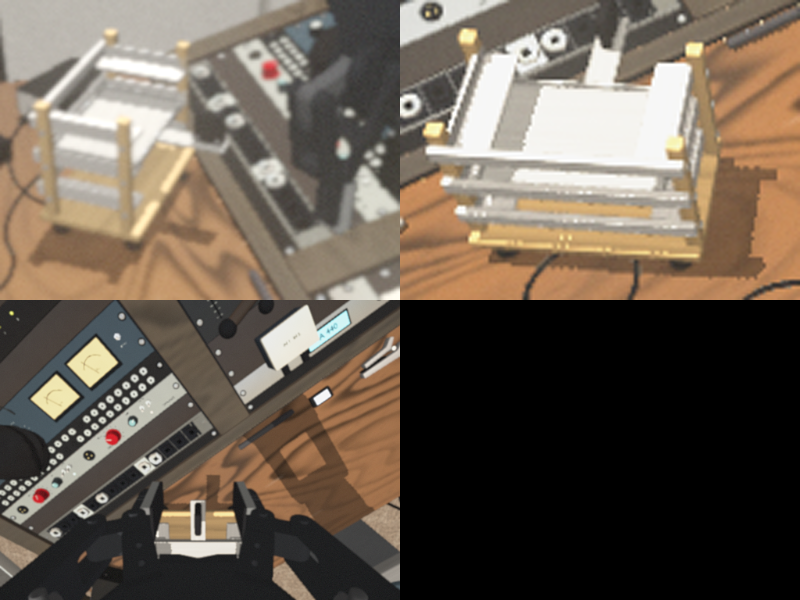

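The scene view shows the tray in the rack with its tongue sticking out and the robot clear. I'll check home and level numerically before handing in.

```bash
python3 - <<'E'
from h import *
np.set_printoptions(precision=2,suppress=True)
d=pickle.load(open("f5.pkl","rb"))
for x in(0,-.004,-.01):
  for tilt in(0,2):
    P=[(-.055,.08,.01),(-.136,.013,.004),(-.136,-.013,.004),(-.135,0,.046),(-.095,0,.046)]
    t=np.radians(tilt)
    W=[rack(np.array([x+.055-(.055-a)*np.cos(t),b,.085+c+(.055-a)*np.sin(t)])) for a,b,c in P]
    print(x,tilt,"scene",proj(d["scene"],W)[[0,1]].ravel(),"side",proj(d["side"],W)[[1,2]].ravel(),"wrist fin",proj(d["w"],W)[3:].ravel())
print("obs scene",[119.2,209.4],[148.5,193.3],"side ~",[271.2,140])
g=cv2.cvtColor(d["w"]["image"],cv2.COLOR_RGB2GRAY)
z=(g[255:308,240:264]<70).astype(np.uint8); c=max(cv2.findContours(z,0,1)[0],key=cv2.contourArea); print("obs wrist fin bbox",cv2.boundingRect(c),"+240,255")
g=cv2.cvtColor(d["side"]["image"],cv2.COLOR_RGB2HSV)[125:150,245:280]; m=(g[...,1]<45)&(g[...,2]>150); ys,xs=np.nonzero(m); i=xs.argmax(); print("side tongue tip",xs[i]+245,ys[i]+125)
E
```

```text
0 0 scene [179.46 210.65 159.94 186.44] side [268.35 140.56 270.97 136.1 ] wrist fin [252.83 274.78 252.83 302.74]
0 2 scene [179.28 209.74 159.55 184.81] side [268.4  138.59 271.03 134.16] wrist fin [252.81 278.08 252.81 305.64]
-0.004 0 scene [179.73 209.4  160.24 185.3 ] side [269.66 140.82 272.26 136.35] wrist fin [252.83 271.87 252.83 300.04]
-0.004 2 scene [179.55 208.48 159.86 183.68] side [269.72 138.85 272.33 134.4 ] wrist fin [252.81 275.12 252.81 302.91]
-0.01 0 scene [180.13 207.52 160.69 183.61] side [271.63 141.2  274.2  136.73] wrist fin [252.83 267.46 252.83 295.95]
-0.01 2 scene [179.95 206.6  160.31 181.98] side [271.7  139.24 274.27 134.78] wrist fin [252.81 270.64 252.81 298.77]
obs scene [119.2, 209.4] [148.5, 193.3] side ~ [271.2, 140]
obs wrist fin bbox (10, 5, 8, 41) +240,255
side tongue tip 277 127
```

The fin sits where a level, fully home tray predicts: wrist rows end at 301, against 302.7 at x=0. The tongue shows no tilt, and the 25 N push met the stop. Handing in.

```bash
python3 -c "
from plant import *
print(hand_in())"
```

```text
the job is handed in; nothing more can be done
None
```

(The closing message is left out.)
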